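# Gauge the tall sleeve and show its flange to the inspection camera

## Task

Test-fit the tall flanged sleeve: slide it all the way down the upright gauge pin until its flange sits on the gauge plate, then draw it off again and hold it up to the tilted inspection camera, with the middle of its flange face on the lens axis about 60 mm in front of the lens and the flange square to the lens. Finish holding it still there in the gripper, touching nothing else. Leave the two short sleeves, the mandrel, the weight and the wire spool standing where they are.

Things in the scene. Friction and masses are not known exactly. Their poses are not given: they have to be found in the camera images.
- tall_sleeve: The part to gauge: plain steel flanged sleeve, 50 mm tall, standing flange down on the bench. Flange at its foot 40 mm diameter and 6 mm thick, barrel above it 29 mm diameter, open through bore 17 mm diameter, 0.12 kg. Origin: centre of the flange's flat underside (the flange face); z along the bore, from the flange towards the other end (up at the start).
- short_sleeve_a: Like the tall sleeve (flange 40 mm, barrel 29 mm) but only 32 mm tall; not to be moved. Origin at the centre of its underside.
- short_sleeve_b: A second short sleeve, the same as the first, 32 mm tall; not to be moved. Origin at the centre of its underside.
- gauge: Fit gauge, fixed to the bench: dark steel plate 90 x 70 mm, 12 mm thick, with one upright steel pin 14 mm in diameter in its middle. The pin ends 56 mm above the plate's top; its last 11 mm taper to a nose of 5 mm diameter. Origin: centre of the plate's underside, on the bench; z up along the pin. The plate's long side is its x.
- gauge_seat (a point): Point on the pin's axis at the top face of the gauge plate, where the centre of the sleeve's flange face lies when the sleeve is fully down.
- inspection_camera: Small industrial camera fixed in a stand, black lens 33 mm in diameter on a grey 36 mm square body, leaning 30 degrees from upright so that it looks up and towards the robot. Origin: centre of the lens front, 125 mm above the bench; z is the lens axis, pointing out of the lens. The stand reaches about 80 mm behind the lens front; its base is 100 x 80 mm.
- view_point (a point): Point on the lens axis 60 mm in front of the lens, where the centre of the flange face is to be held.
- stepped_mandrel: Steel stepped mandrel standing on its 32 mm foot, 46 mm tall; bystander. Origin at the centre of its underside.
- brass_weight: Brass weight with a knob, 28 mm diameter, 27 mm tall; bystander. Origin at the centre of its underside.
- wire_spool: Spool of copper wire standing on end, 62 mm diameter, 56 mm tall; bystander. Origin at the centre of its underside.

How it is judged:
By the outcome, as a careful person would: the job done as asked, in the order asked, and still so for the second after the job is handed in, while the arm keeps its last pose, push and grip.
It also fails if it takes over 45 s, if anything falls off the work surface, if the arm or the gripper's body presses on something with over 40 N, if the wrist force passes 120 N, or if a joint passes its speed limit or range.

## Robot

A 6-joint arm with a two-finger parallel gripper is mounted at the origin on a cart in front of the work surface, level with it; the furniture and walls round the work are solid. World frame = base frame: x ahead of the robot, y to its left, z up, the work surface at z = 0. Lengths are in m, angles in rad, forces in N, time in s.
With the tool pointing down it reaches from about 0.25 to 0.725 m from the base axis. Payload 4 kg.
Tool frame: the origin (TCP) lies midway between the tips of the shut fingers; the grasp point (between the pads) lies bot.pinch_z behind it (bot.pinch_z is the distance from the TCP to the grasp point, in m); z points along the fingers, y is the line along which they close (so a half turn about z gives the same grasp; the last joint's range is limited). The gripper opens to 85 mm and grips with 20 to 120 N. Pads are 22 mm wide; open, the fingers measure 114 mm over their backs; the gripper's body (76 mm by 85 mm) begins 54 mm behind the grasp point. The pads swing forward as they close: fully open they stand 13 mm farther back than shut.
Start: joints at [-1.333, 0.241, 0.005, 1.335, 0, 1.571], TCP at [0.118, -0.486, 0.231] pointing down, gripper open.
Joint ranges: [-2.72, 2.72], [-1.05, 1.87], [-1.09, 1.28], [-1.99, 2.15], [-1.42, 1.44], [-3.14, 3.14]. Speed limits (rad/s): [2.79, 2.79, 3.14, 3.14, 3.14, 3.14].

## Interface

Orientations are given as a unit quaternion [x, y, z, w].
In Python, from workcell import bot, camrig gives the robot as it stands (bot), with the cameras (camrig).
- The arm moves only by the shell command python3 jog.py 'ROWS'. ROWS is a JSON list of rows, 1 to 10 of them, each of 7 numbers: a rotation vector rx, ry, rz in rad, then dx, dy, dz in m, then the finger opening in m; each row is the pose to reach, as a shift and turn from the pose commanded when the command began, along the tool's axes at that moment; what a row does not reach only later rows make up. A row lasts 1/8 s, in which the tool goes at most 0.0625 m and 0.188 rad, less where a joint would pass 70% of its speed; a pose out of reach is approached as far as the arm can. The fingers move at their own pace and stop on an object; the grip force is fixed at half the most. Time passes only in rows, so rows that do not move let the fingers close. It prints the time, the measured TCP pose, the force, the opening and the grip force at its end.
- bot.get_obs(): the state, without advancing time (a new reading comes with each control period).
- camrig.camera(name): name is "scene" or "top"; returns the picture (384x512x3 uint8, red, green, blue); there is no depth.
- camrig.calibration(name): a dict with "mtx" (3x3 intrinsics, pixels), "R" (3x3) and "t" (3): a world point X has camera coordinates R X + t. Camera axes: x right, y down, z forward; pixel columns grow to the right and rows downward; lengths in m; the calibration is good to about 2 mm. A picture is of the moment at which its call begins. calibration takes no time and is no camera call.
- bot.job_done(): hands the job in; it is judged then, once.
The state is a dict: "clock": time; "joint_pos": joint angles; "joint_vel": joint speeds; "tau": joint torques, N m; "eef_pos": TCP position; "tool_rot": TCP orientation; "ft_force": force on the tool from outside, world axes, zero at the start; "ft_torque": the same for the moment, N m; "grip_width": finger opening in m; "grasp_force": force on a finger pad.
Only numpy, scipy, OpenCV 4.12 (cv2) and the standard library are available. Lean on these libraries where they do the work, as an engineer would, in place of code of your own. Each camera call takes 0.05 s, during which the arm holds its last target. There are 200 camera calls.

## Working session

There is one attempt and no reset: what is moved stays moved. The work goes in short steps, Python scripts to look and compute and a shell command to move; the robot and the scene stay as the last step left them, time stands still between calls to the robot, and variables do not carry over. Pictures are saved under pics/ and viewed, at most 10 in all, crops included, and the job is handed in when it is done.

```bash
ls; mkdir -p pics
python3 - <<'E'
from workcell import bot, camrig
import cv2
for n in("scene","top"):
    im=camrig.camera(n); cv2.imwrite(f"pics/{n}0.png",im[:,:,::-1])
    c=camrig.calibration(n); print(n,c)
print(bot.pinch_z,bot.get_obs())
E
```

```text
jog.py
pics
workcell.py
scene {'mtx': array([[406.87024567,   0.        , 268.69017177],
       [  0.        , 406.87024567, 190.65071122],
       [  0.        ,   0.        ,   1.        ]]), 'R': array([[-0.81333526, -0.58168696,  0.01122686],
       [-0.32387493,  0.4366543 , -0.83930808],
       [ 0.48331231, -0.68627495, -0.54354016]]), 't': array([0.37685617, 0.3344703 , 0.60103138])}
top {'mtx': array([[363.61354323,   0.        , 255.79063708],
       [  0.        , 363.61354323, 190.94839684],
       [  0.        ,   0.        ,   1.        ]]), 'R': array([[-0.01252757, -0.99940678, -0.03208031],
       [-0.98596255,  0.01768841, -0.16602701],
       [ 0.16649596,  0.02955007, -0.98559925]]), 't': array([-0.06862284,  0.56715128,  0.89870264])}
0.0187 {'clock': 0.1, 'joint_pos': array([-1.33301632e+00,  2.41339415e-01,  3.85022305e-03,  1.33519921e+00,
       -1.05750805e-06,  1.57076707e+00]), 'joint_vel': array([ 0.00051594, -0.00218858,  0.00197851, -0.00137106,  0.00051597,
        0.00115966]), 'tau': array([-1.42433814e-04, -3.73138726e+01,  2.53009772e+01,  1.08461006e-02,
       -5.96047201e-06, -3.73996727e-06]), 'eef_pos': array([ 0.11763834, -0.48537804,  0.23049776]), 'tool_rot': array([ 9.92938724e-01,  1.18624595e-01, -1.12720694e-04, -9.39296529e-04]), 'ft_force': array([0.11100531, 0.60454919, 0.52325065]), 'ft_torque': array([-0.00850047,  0.01374758,  0.00274474]), 'grasp_force': 0.0, 'grip_width': 0.08563369507427115}
```

View pics/scene0.png

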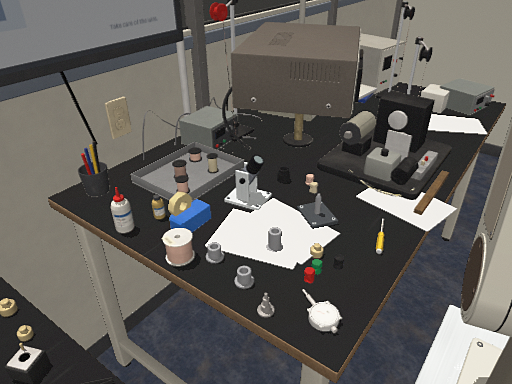

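View pics/top0.png

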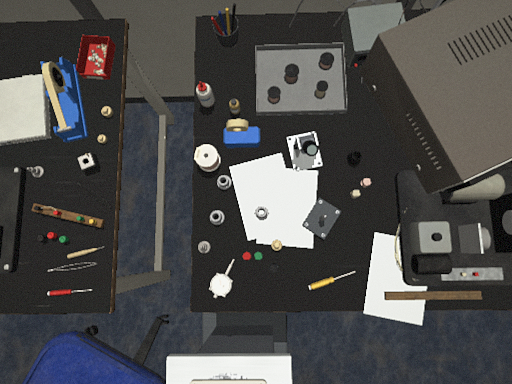

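The scene view shows sleeves at about (274,239), (214,252) and (244,277), the gauge at (318,208) and the camera at (248,180). In the top view they are at (261,212), (224,182), (217,216), (321,218) and (305,148). I'll take enlarged crops next.

Run:
```python
import cv2
a=cv2.imread("pics/scene0.png")[140:290,195:345]; b=cv2.imread("pics/top0.png")[120:270,195:345]
cv2.imwrite("pics/sc.png",cv2.resize(a,(600,600),interpolation=cv2.INTER_CUBIC))
cv2.imwrite("pics/tc.png",cv2.resize(b,(600,600),interpolation=cv2.INTER_CUBIC))
```

```text
(no output)
```

View pics/sc.png

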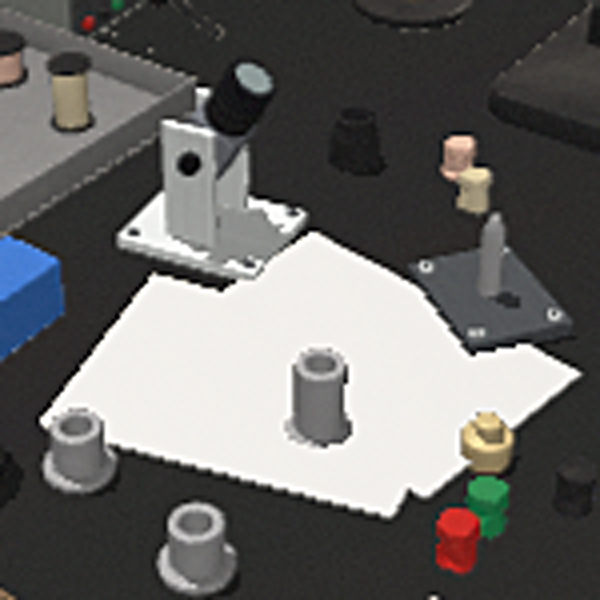

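View pics/tc.png

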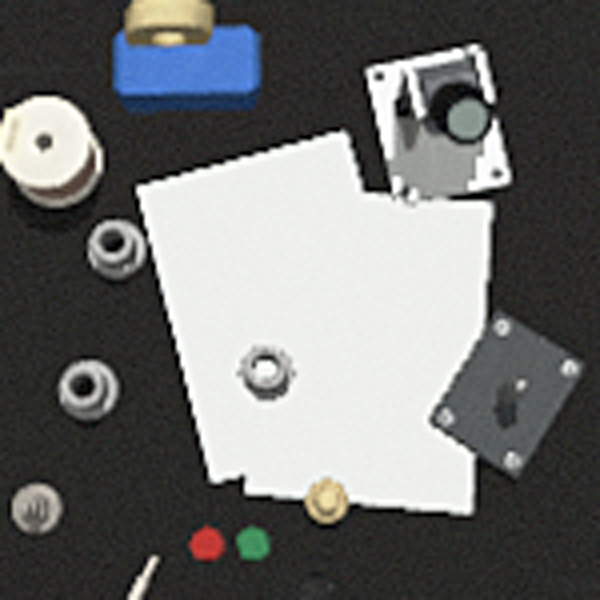

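The tall sleeve is the one on the paper. In the scene crop its rim centre is at (320,363) and its foot at (319,428). In the top crop its rim is at (266,368). I'll triangulate this with the pin tip, plate corners and lens.

```bash
cat > h.py <<'E'
from workcell import bot, camrig
import numpy as np, cv2
from scipy.spatial.transform import Rotation as Rot
C={n:camrig.calibration(n) for n in("scene","top")}
P={n:c["mtx"]@np.c_[c["R"],c["t"]] for n,c in C.items()}
off={"scene":(195,140),"top":(195,120)}
px=lambda n,c:np.array(off[n])+(np.array(c,float)+.5)/4-.5
def tri(a,b):
    a,b=px("scene",a),px("top",b)
    X=cv2.triangulatePoints(P["scene"],P["top"],a.reshape(2,1),b.reshape(2,1))[:,0]; X=X[:3]/X[3]
    return X,[np.round(proj(n,X)-q,2) for n,q in(("scene",a),("top",b))]
def proj(n,X): q=P[n]@np.r_[X,1]; return q[:2]/q[2]
def plane(n,c,z):
    c=px(n,c); A=P[n]; M=np.c_[A[:,:2],A[:,2]*z+A[:,3]]; X=np.linalg.solve(M,np.r_[c,1]); return X[:2]/X[2]
E
python3 - <<'E'
from h import *
np.set_printoptions(precision=4,suppress=True)
for k,a,b in [("rim",(320,363),(266,368)),("tip",(495,214),(521,383)),("lens",(254,79),(466,117))]: print(k,*tri(a,b))
print("foot",plane("scene",(319,428),0),plane("top",(267,372),.006),"rim@50",plane("scene",(320,363),.05),plane("top",(266,368),.05))
ps=[plane("top",c,.012) for c in((500,312),(585,365),(519,475),(430,418))]
print("plate top",np.array(ps),np.mean(ps,0),[np.linalg.norm(ps[i]-ps[i-1]) for i in range(4)])
ps=[plane("scene",c,.012) for c in((410,262),(577,325),(473,345))];print("plate sc",np.array(ps),(ps[0]+ps[1])/2)
print("pinbase sc",plane("scene",(490,294),.012),"tip@68",plane("scene",(495,214),.068),plane("top",(521,383),.068))
print("lens@~",plane("scene",(254,79),.125),plane("top",(466,117),.125))
# camera base corners, z~.006?
print("cambase top",[plane("top",c,.006) for c in((366,68),(482,44),(511,184),(395,203))])
print("cambase sc",[plane("scene",c,.006) for c in((117,238),(258,275),(308,213))])
E
```

```text
rim [ 0.5119 -0.09    0.0514] [array([0.26, 0.04]), array([-0.14, -0.24])]
tip [ 0.4969 -0.2494  0.07  ] [array([-0.16, -0.02]), array([0.09, 0.17])]
lens [ 0.6518 -0.215   0.1265] [array([-0.4 , -0.08]), array([0.28, 0.44])]
foot [ 0.5156 -0.0951] [ 0.5136 -0.0903] rim@50 [ 0.5134 -0.0913] [ 0.5114 -0.0904]
plate top [[ 0.5507 -0.2466]
 [ 0.5142 -0.3011]
 [ 0.4426 -0.2545]
 [ 0.4807 -0.1976]] [ 0.4971 -0.2499] [np.float64(0.08539486516019046), np.float64(0.0655991280498831), np.float64(0.08552018926694589), np.float64(0.06846854166780136)]
plate sc [[ 0.5528 -0.2488]
 [ 0.4366 -0.2526]
 [ 0.4771 -0.1985]] [ 0.4947 -0.2507]
pinbase sc [ 0.4946 -0.249 ] tip@68 [ 0.4979 -0.2523] [ 0.4975 -0.2495]
lens@~ [ 0.6524 -0.2174] [ 0.6534 -0.2145]
cambase top [array([ 0.7241, -0.1621]), array([ 0.7396, -0.2428]), array([ 0.6396, -0.2586]), array([ 0.6279, -0.1793])]
cambase sc [array([ 0.7257, -0.1656]), array([ 0.6268, -0.1869]), array([ 0.6427, -0.2641])]
```

```bash
cat >> h.py <<'E'
def goal(p,R=None):
    o=bot.get_obs(); R0=Rot.from_quat(o["tool_rot"]); R=R or R0
    print("rotvec",np.round((R0.inv()*R).as_rotvec(),4),"d",np.round(R0.inv().apply(np.array(p)-o["eef_pos"]),4))
Rd=Rot.from_quat([.992938724,.118624595,0,0])
E
python3 -c "
from h import *
goal([.513,-.091,.13],Rd)"
```

```text
rotvec [-0.0019  0.     -0.    ] d [ 0.4771 -0.29    0.101 ]
```

```bash
r='[0,0,0,0.477,-0.29,0.10,0.085]'; python3 jog.py '[[0,0,0,0.477,-0.29,0.10,0.085],[0,0,0,0.477,-0.29,0.10,0.085],[0,0,0,0.477,-0.29,0.10,0.085],[0,0,0,0.477,-0.29,0.10,0.085],[0,0,0,0.477,-0.29,0.10,0.085],[0,0,0,0.477,-0.29,0.10,0.085],[0,0,0,0.477,-0.29,0.10,0.085],[0,0,0,0.477,-0.29,0.10,0.085],[0,0,0,0.477,-0.29,0.10,0.085],[0,0,0,0.477,-0.29,0.10,0.085]]'
python3 -c "
from h import *
goal([.513,-.091,.014],Rd)"
```

```text
clock: 1.35
eef_pos: [0.5146, -0.0885, 0.1297]
tool_rot: [0.993, 0.122, -0.001, -0.001]
ft_force: [-0.3, -0.1, 0.4]
grip_width: 0.0848
grasp_force: 0.0
rotvec [-0.0012  0.0013  0.0059] d [-0.002   0.0022  0.1157]
```

```bash
python3 jog.py '[[0,0,0,0,0,0,0.085],[0,0,0,0,0,0.04,0.085]]'
python3 -c "
from h import *
goal([.513,-.091,.014],Rd)"
```

```text
clock: 1.6
eef_pos: [0.5153, -0.0934, 0.094]
tool_rot: [0.993, 0.118, 0.004, 0.001]
ft_force: [0.1, -0.4, -0.1]
grip_width: 0.085
grasp_force: 0.0
rotvec [ 0.0035 -0.0068 -0.0017] d [-0.0022 -0.0032  0.08  ]
```

```bash
python3 jog.py '[[0,0,0,0,0,0.03,0.085],[0,0,0,0,0,0.06,0.085],[0,0,0,0,0,0.076,0.085],[0,0,0,0,0,0.076,0.085],[0,0,0,0,0,0.076,0.085]]'
python3 -c "
from h import *
goal([.513,-.091,.014],Rd)
cv2.imwrite('pics/scene1.png',cv2.resize(camrig.camera('scene')[140:290,195:345,::-1],(600,600),interpolation=cv2.INTER_CUBIC))"
```

```text
clock: 2.22
eef_pos: [0.5132, -0.0928, 0.0164]
tool_rot: [0.993, 0.118, 0.001, 0.0]
ft_force: [-0.3, -0.4, -0.1]
grip_width: 0.0853
grasp_force: 0.0
rotvec [ 0.0007 -0.0012 -0.0018] d [ 0.0003 -0.0018  0.0024]
```

View pics/scene1.png

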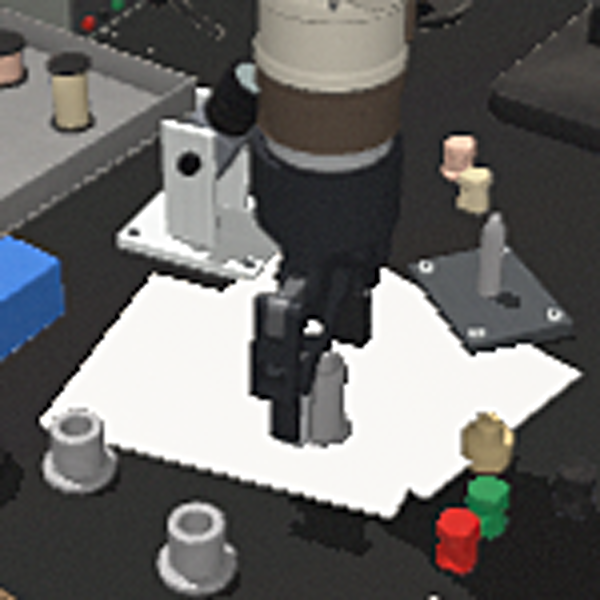

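The sleeve stands between the open fingers, with its rim at about (325,362), so I'll close.

```bash
python3 jog.py '[[0,0,0,0,0,0,0.06],[0,0,0,0,0,0,0.04],[0,0,0,0,0,0,0.02],[0,0,0,0,0,0,0.02],[0,0,0,0,0,0,0.02],[0,0,0,0,0,0,0.02]]'; python3 jog.py '[[0,0,0,0,0,-0.03,0.02],[0,0,0,0,0,-0.08,0.02],[0,0,0,0,0,-0.1,0.02],[0,0,0,0,0,-0.1,0.02],[0,0,0,0,0,-0.1,0.02],[0,0,0,0,0,-0.1,0.02]]'
python3 -c "
from h import *
goal([.4973,-.250,.12],Rd)"
```

```text
clock: 3.02
eef_pos: [0.5135, -0.0917, 0.0158]
tool_rot: [0.993, 0.119, 0.0, 0.0]
ft_force: [-0.5, -0.0, 4.8]
grip_width: 0.0275
grasp_force: 59.4
clock: 3.78
eef_pos: [0.5117, -0.0915, 0.1135]
tool_rot: [0.993, 0.119, -0.002, -0.001]
ft_force: [-0.4, 0.1, -1.0]
grip_width: 0.0274
grasp_force: 59.2
rotvec [-0.0015  0.0034  0.    ] d [-0.0514  0.1507 -0.0066]
```

```bash
python3 jog.py '[[0,0,0,-0.02,0.05,0,0.02],[0,0,0,-0.04,0.11,0,0.02],[0,0,0,-0.0514,0.1507,0,0.02],[0,0,0,-0.0514,0.1507,0,0.02],[0,0,0,-0.0514,0.1507,0,0.02],[0,0,0,-0.0514,0.1507,0,0.02],[0,0,0,-0.0514,0.1507,0,0.02],[0,0,0,-0.0514,0.1507,0,0.02]]'
python3 - <<'E'
from h import *
goal([.4973,-.250,.115],Rd)
print(bot.get_obs()["eef_pos"])
a=camrig.camera('scene')[140:240,265:365,::-1];b=camrig.camera('top')[170:270,270:370,::-1]
cv2.imwrite('pics/c2.png',cv2.resize(np.hstack([a,b]),(800,400),interpolation=cv2.INTER_CUBIC))
E
```

```text
clock: 4.78
eef_pos: [0.4988, -0.2495, 0.1154]
tool_rot: [0.993, 0.119, 0.0, 0.0]
ft_force: [-0.2, 0.7, -1.6]
grip_width: 0.0277
grasp_force: 59.5
rotvec [ 0.0001 -0.0001  0.0013] d [-0.0016  0.0001  0.0004]
[ 0.4988422  -0.24954916  0.11544163]
```

View pics/c2.png

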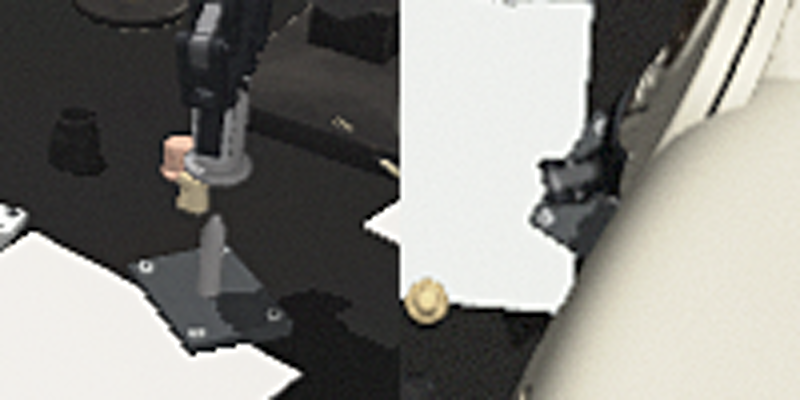

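In the scene part of the picture the flange spans columns 184–252 with its lowest edge at row 188, and the pin tip is at (215,216). The arm hides the gauge in the top part. I'll compare with the projected model.

Run:
```python
from h import *
from scipy.optimize import least_squares
t=np.linspace(0,2*np.pi,181)
def ext(x,y,z0):
    q=np.array([proj("scene",[x+.02*np.cos(a),y+.02*np.sin(a),z0+h]) for a in t for h in(0,.006)])
    q=(q-[265,140]+.5)*4-.5
    return np.array([q[:,0].min(),q[:,0].max(),q[:,1].max()])
e=bot.get_obs()["eef_pos"]; z0=e[2]-.0157
print("expected",ext(e[0],e[1],z0))
m=np.array([184,252,188])
s=least_squares(lambda v:ext(v[0],v[1],z0)-m,e[:2]).x
print("sleeve by scene",s,"eef",e[:2])
off["scene"]=(265,140)
print("tip by scene",plane("scene",(213.5,215),.068),plane("scene",(215,214),.068),"base",plane("scene",(210,294),.012))
# pin outline expected at candidate
for xy in((.4973,-.25),(.497,-.252)):
    print([(proj("scene",[*xy,z])-[265,140]+.5)*4-.5 for z in(.012,.068)])
```

```text
expected [181.8989281  250.98059262 188.56237814]
sleeve by scene [ 0.49830879 -0.25099259] eef [ 0.4987255  -0.24987899]
tip by scene [ 0.49810937 -0.25084094] [ 0.49793018 -0.25233551] base [ 0.49458847 -0.24901069]
[array([206.98131889, 291.70361621]), array([213.97770369, 216.06023323])]
[array([209.02204917, 290.34333315]), array([216.07320966, 214.75260153])]
```

```bash
python3 jog.py '[[0,0,0,-0.0007,0.0005,0.015,0.02],[0,0,0,-0.0007,0.0005,0.03,0.02],[0,0,0,-0.0007,0.0005,0.037,0.02],[0,0,0,-0.0007,0.0005,0.041,0.02],[0,0,0,-0.0007,0.0005,0.041,0.02],[0,0,0,-0.0007,0.0005,0.041,0.02]]'
python3 - <<'E'
from h import *
print(bot.get_obs()["ft_force"],bot.get_obs()["ft_torque"])
a=camrig.camera('scene')[140:240,265:365,::-1]
cv2.imwrite('pics/c3.png',cv2.resize(a,(600,600),interpolation=cv2.INTER_CUBIC))
E
```

```text
clock: 5.62
eef_pos: [0.4983, -0.2511, 0.0747]
tool_rot: [0.993, 0.119, 0.0, 0.0]
ft_force: [0.6, 0.3, -0.7]
grip_width: 0.0274
grasp_force: 59.5
[ 0.61349774  0.33918309 -0.71243281] [ 0.00679255  0.0186976  -0.02429879]
```

View pics/c3.png

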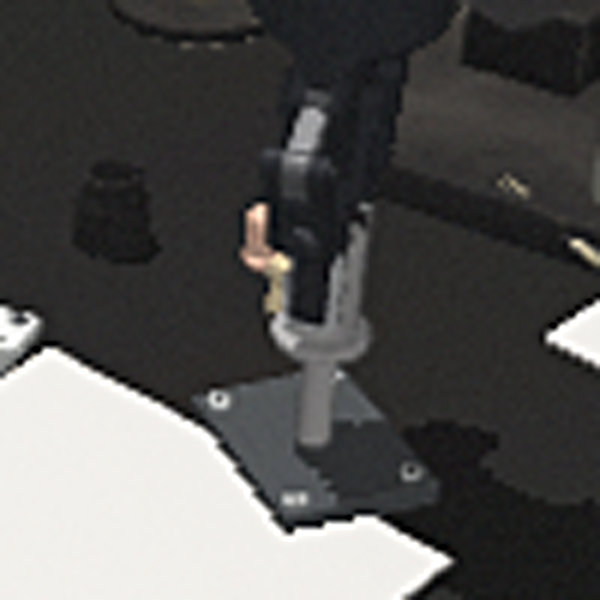

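The nose is inside the bore: the flange spans columns 270–370 at row 340, the pin runs below it at column 316, and no force shows. I'll continue down.

```bash
python3 jog.py '[[0,0,0,0,0,0.006,0.02],[0,0,0,0,0,0.012,0.02],[0,0,0,0,0,0.018,0.02],[0,0,0,0,0,0.018,0.02]]'; python3 jog.py '[[0,0,0,0,0,0.007,0.02],[0,0,0,0,0,0.014,0.02],[0,0,0,0,0,0.021,0.02],[0,0,0,0,0,0.025,0.02],[0,0,0,0,0,0.025,0.02],[0,0,0,0,0,0.025,0.02]]'
```

```text
clock: 6.18
eef_pos: [0.4975, -0.2506, 0.0552]
tool_rot: [0.993, 0.119, -0.001, -0.0]
ft_force: [-1.2, 1.5, -2.0]
grip_width: 0.0274
grasp_force: 59.5
clock: 6.92
eef_pos: [0.4976, -0.2506, 0.0307]
tool_rot: [0.993, 0.119, -0.0, -0.0]
ft_force: [-2.5, 4.3, -3.2]
grip_width: 0.0276
grasp_force: 59.4
```

```bash
python3 jog.py '[[0,0,0,-0.0003,-0.001,0.001,0.02],[0,0,0,-0.0003,-0.001,0.002,0.02],[0,0,0,-0.0003,-0.001,0.003,0.02],[0,0,0,-0.0003,-0.001,0.003,0.02],[0,0,0,-0.0003,-0.001,0.003,0.02]]'; python3 jog.py '[[0,0,0,0,0,0.001,0.02],[0,0,0,0,0,0.001,0.02],[0,0,0,0,0,0.001,0.02]]'
```

```text
clock: 7.55
eef_pos: [0.4978, -0.2504, 0.0285]
tool_rot: [0.993, 0.119, 0.0, 0.0]
ft_force: [-1.8, 1.1, 0.0]
grip_width: 0.0277
grasp_force: 59.8
clock: 7.92
eef_pos: [0.4978, -0.2504, 0.0278]
tool_rot: [0.993, 0.119, 0.0, 0.0]
ft_force: [-2.8, 0.8, 4.2]
grip_width: 0.0275
grasp_force: 60.2
```

```bash
python3 jog.py '[[0,0,0,0,0,0.001,0.02],[0,0,0,0,0,0.001,0.02],[0,0,0,0,0,0.001,0.02],[0,0,0,0,0,0.001,0.02]]'
python3 - <<'E'
from h import *
a=camrig.camera('scene')[160:235,280:355,::-1]
cv2.imwrite('pics/c4.png',cv2.resize(a,(600,600),interpolation=cv2.INTER_CUBIC))
E
```

```text
clock: 8.43
eef_pos: [0.4979, -0.2504, 0.0278]
tool_rot: [0.993, 0.119, 0.001, 0.001]
ft_force: [-4.5, 2.7, 11.2]
grip_width: 0.0272
grasp_force: 60.9
```

View pics/c4.png

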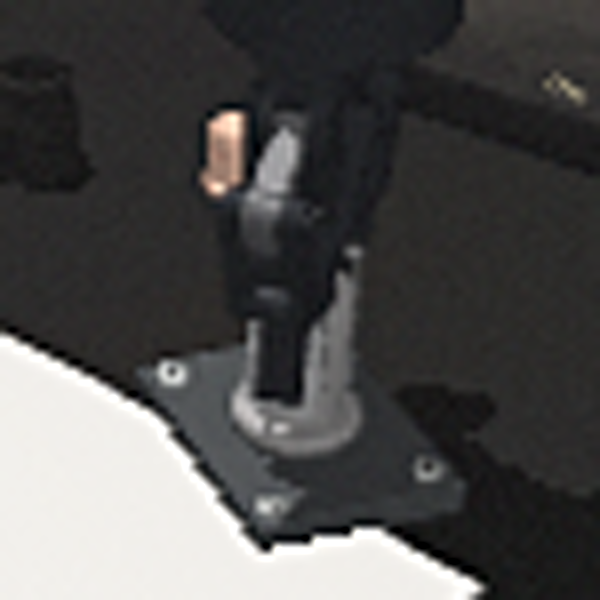

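The flange is down on the plate: the ring is at (297,415) with no gap, z stopped at 0.0278 and 11 N shows. Now I'll draw it off.

```bash
python3 jog.py '[[0,0,0,0,0,-0.01,0.02],[0,0,0,0,0,-0.03,0.02],[0,0,0,0,0,-0.05,0.02],[0,0,0,0,0,-0.07,0.02],[0,0,0,0,0,-0.11,0.02],[0,0,0,0,0,-0.15,0.02],[0,0,0,0,0,-0.15,0.02],[0,0,0,0,0,-0.15,0.02],[0,0,0,0,0,-0.15,0.02]]'
cat >> h.py <<'E'
def view(back=0,az=.185,L=(.6525,-.2155,.125),tip=.0158):
    zt=-np.array([-.5*np.cos(az),-.5*np.sin(az),np.cos(np.pi/6)])
    zr=Rd.apply([0,0,1]); c=np.cross(zr,zt); R=Rot.from_rotvec(c/np.linalg.norm(c)*np.pi/6)*Rd
    goal(np.array(L)-zt*(.06+tip+back),R)
E
python3 -c "
from h import *
view(.08)"
```

```text
clock: 9.6
eef_pos: [0.4966, -0.2496, 0.1746]
tool_rot: [0.993, 0.119, -0.001, -0.001]
ft_force: [0.3, -0.5, -1.3]
grip_width: 0.0275
grasp_force: 59.7
rotvec [-2.950e-02  5.252e-01 -5.000e-04] d [ 0.0815 -0.0007 -0.0855]
```

```bash
python3 jog.py '[[0,0,0,0.02,0,-0.05,0.02],[-0.01,0.15,0,0.04,0,-0.0855,0.02],[-0.017,0.3,0,0.06,0,-0.0855,0.02],[-0.025,0.45,0,0.0815,0,-0.0855,0.02],[-0.0295,0.525,0,0.0815,0,-0.0855,0.02],[-0.0295,0.525,0,0.0815,0,-0.0855,0.02],[-0.0295,0.525,0,0.0815,0,-0.0855,0.02],[-0.0295,0.525,0,0.0815,0,-0.0855,0.02],[-0.0295,0.525,0,0.0815,0,-0.0855,0.02]]'
python3 -c "
from h import *
view(0)"
```

```text
clock: 10.72
eef_pos: [0.5773, -0.2308, 0.2619]
tool_rot: [0.959, 0.115, 0.259, -0.016]
ft_force: [0.6, 0.2, -1.3]
grip_width: 0.0275
grasp_force: 59.7
rotvec [ 0.0017 -0.002   0.0011] d [-0.0021 -0.0015  0.0811]
```

```bash
python3 jog.py '[[0,0,0,0,0,0.03,0.02],[0,0,0,-0.001,-0.0005,0.055,0.02],[0,0,0,-0.001,-0.0005,0.072,0.02],[0,0,0,-0.001,-0.0005,0.08,0.02],[0,0,0,-0.001,-0.0005,0.08,0.02],[0,0,0,-0.001,-0.0005,0.08,0.02],[0,0,0,-0.001,-0.0005,0.08,0.02],[0,0,0,-0.001,-0.0005,0.08,0.02]]'
python3 - <<'E'
from h import *
view(0)
a=camrig.camera('scene')[130:230,205:305,::-1]
cv2.imwrite('pics/c5.png',cv2.resize(a,(600,600),interpolation=cv2.INTER_CUBIC))
E
```

```text
clock: 11.72
eef_pos: [0.6153, -0.2236, 0.1928]
tool_rot: [0.959, 0.114, 0.26, -0.016]
ft_force: [0.1, -0.4, -0.7]
grip_width: 0.0274
grasp_force: 59.7
rotvec [ 0.0025 -0.0029  0.0005] d [-0.0009 -0.0011  0.002 ]
```

View pics/c5.png

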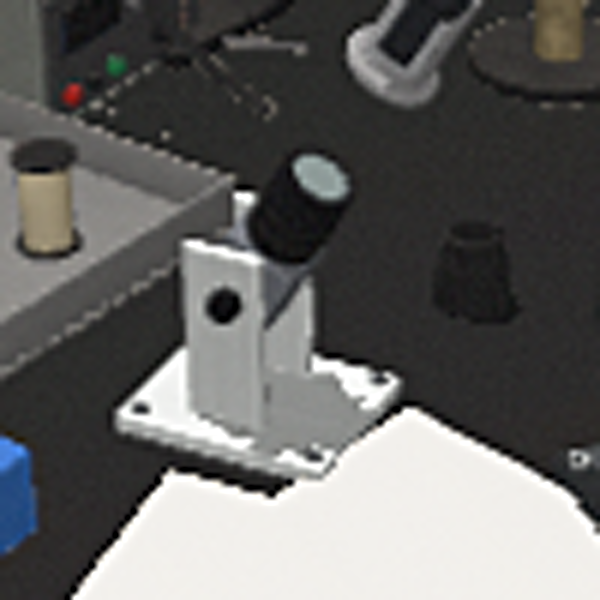

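The flange is at about (393,65), facing the lens glass at (321,177), roughly coaxial, with clear space all round. I'll compare it with the model.

Run:
```python
from h import *
q=lambda X:((proj("scene",X)-[205,130]+.5)*6-.5).round(1)
o=bot.get_obs();R=Rot.from_quat(o["tool_rot"]);z=R.apply([0,0,1])
f=o["eef_pos"]+.0158*z
t=np.linspace(0,2*np.pi,90)
B=np.array([q(f+R.apply([.02*np.cos(a),.02*np.sin(a),-h])) for a in t for h in(0,.006)])
print("flange bounds",B.min(0),B.max(0),"face",q(f))
for az in(.1,.185,.27):
    ax=np.array([-.5*np.cos(az),-.5*np.sin(az),.866]);L=np.array([.6525,-.2155,.125])
    print(az,"lens",q(L),"view",q(L+.06*ax),"back",q(L-.03*ax), q(L-.08*ax))
    G=np.array([q(L+Rot.align_vectors([ax],[[0,0,1]])[0].apply([.0165*np.cos(a),.0165*np.sin(a),0])) for a in t]);print(" rim",G.min(0),G.max(0))
```

```text
flange bounds [342.5  26.3] [440.  112.3] face [387.9  74.2]
0.1 lens [318.3 180.5] view [383.4  82.6] back [287.7 226.5] [239.3 299.3]
 rim [281.4 149.5] [354.7 212. ]
0.185 lens [318.3 180.5] view [386.4  80. ] back [286.2 227.9] [235.3 302.9]
 rim [281.8 150.1] [354.3 211.4]
0.27 lens [318.3 180.5] view [388.9  77.4] back [284.9 229.3] [231.8 306.7]
 rim [282.2 150.8] [353.9 210.7]
```

The relative pixels agree to about 1 px, and the remaining 2 mm matches the controller's residual. I'll trim that out and settle.

```bash
python3 jog.py '[[0,0,0,-0.0005,-0.001,0.002,0.02],[0,0,0,-0.0005,-0.001,0.002,0.02],[0,0,0,-0.0005,-0.001,0.002,0.02],[0,0,0,-0.0005,-0.001,0.002,0.02],[0,0,0,-0.0005,-0.001,0.002,0.02],[0,0,0,-0.0005,-0.001,0.002,0.02],[0,0,0,-0.0005,-0.001,0.002,0.02],[0,0,0,-0.0005,-0.001,0.002,0.02]]'
python3 -c "
from h import *
view(0)
print(np.abs(bot.get_obs()['joint_vel']).max())"
```

```text
clock: 12.78
eef_pos: [0.6156, -0.2223, 0.1901]
tool_rot: [0.959, 0.115, 0.259, -0.016]
ft_force: [-0.8, 1.0, -1.9]
grip_width: 0.0276
grasp_force: 59.7
rotvec [ 0.0018 -0.0021  0.0004] d [-0.      0.0001 -0.0007]
0.0013398796884538638
```

```bash
python3 -c "
from workcell import bot, camrig
print(bot.job_done())"
```

```text
the job is handed in; nothing more can be done
None
```

The tall sleeve went fully down on the gauge plate, came off cleanly, and is held still on the lens axis about 60 mm in front of the lens, within about 1 mm by my measurements; the job was handed in at about 12.8 s.

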